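Index the inspection turret and clip a module into its free nest

ROBOT

A 7-joint arm with a two-finger parallel gripper is mounted at the origin on a cart in front of the work surface, level with it; the furniture and walls round the work are solid. World frame = base frame: x ahead of the robot, y to its left, z up, the work surface at z = 0. Lengths are in m, angles in rad, forces in N, time in s.
With the tool pointing down it reaches from about 0.4 to 0.85 m from the base axis. Payload 10.4 kg.
Tool frame: the origin (TCP) lies on the centre line of the jaws, within the pads' length; the fingertips stand 8 mm ahead of it and the grasp point (between the pads) lies 11 mm behind it (r.finger_overhang is the distance from the TCP to the fingertips, in m); z points along the fingers, y is the line along which they close (so a half turn about z gives the same grasp; the last joint's range is limited). The gripper opens to 87 mm and grips with 3 to 60 N. Pads are 19 mm wide; open, the fingers measure 117 mm over their backs; the gripper's body (75 mm by 190 mm) begins 51 mm behind the grasp point.
Start: joints at [1.268, 0.332, -0.065, 1.46, 0.022, 1.35, -0.088], TCP at [0.173, -0.601, 0.231] pointing down, gripper open.
Joint ranges: [-2.6, 2.6], [-0.5, 2.12], [-1.47, 1.34], [0.16, 2.42], [-1.27, 4.41], [0.06, 2.06], [-2.6, 2.6]. Speed limits (rad/s): [2.22, 2.22, 2.79, 2.79, 3.14, 3.14, 3.14].

INTERFACE

Orientations are given as a unit quaternion [x, y, z, w].
In Python, from bench import r, vision gives the robot as it stands.
- The arm moves only by the tool drive_tool, never from a script. Its argument "series" is a list of rows, each a list of 2 entries, a list of its own where there are three numbers: the shift along the world's x, y, z in cm, then the turn about the world's z in degrees. A call has exactly 10 rows; each row shifts and turns the commanded pose from where the row before left it; what a row does not reach is not made up. A row lasts 1/8 s, in which the tool goes at most 62.5 mm and 10.7 degrees, less where a joint would pass 70% of its speed; a pose out of reach is approached as far as the arm can. A call with a gripper value outside its range is refused whole. "hand" is the closure, from 0 (fully open) to 1 (shut), set as the call begins (left out, the last holds). The fingers move at their own pace and stop on an object; "newtons" is the grip in N (left out, the last holds). Time passes only in rows, so rows that do not move let the fingers close, or fill a call up. It gives the time, the measured TCP pose, the force, the opening and the grip force at its end, in the units of the state.
- r.read_state(): the state, without advancing time (a new reading comes with each control period).
- vision.camera(name): name is "scene" or "top" or "wrist"; returns a dict with "color" (384x512x3 uint8, red, green, blue), "intrinsics" (3x3 intrinsics, pixels), "k1" (the pictures are not rectified: a ray, as slopes to the right and down, at radius r is drawn at 1 + k1 r^2 times it, then the intrinsics apply), "R" (3x3) and "t" (3): a world point X has camera coordinates R X + t; the wrist camera has in their place "mount" (4x4, takes a point from camera to tool coordinates, whose origin is the TCP and whose axes are the flange's). Camera axes: x right, y down, z forward; pixel columns grow to the right and rows downward; lengths in m; the calibration is good to about 2 mm. A picture is of the moment at which its call begins: read the wrist's pose just before it. There is no depth.
- r.close_job(): hands the job in; it is judged then, once.
The state is a dict: "time": time; "joint_positions": joint angles; "joint_vel": joint speeds; "joint_torque": joint torques, N m; "ee_pos": TCP position; "eef_rot": TCP orientation; "ft_force": force on the tool from outside, world axes, zero at the start; "torque": the same for the moment, N m; "width": finger opening in m; "grip_force": force on a finger pad.
Only numpy, scipy, OpenCV 4.12 (cv2) and the standard library are available. Lean on these libraries where they do the work, as an engineer would, in place of code of your own. Each camera call takes 0.05 s, during which the arm holds its last target. There are 200 camera calls.

TASK

The inspection turret has one empty spring-clip nest: turn the turret until that nest clicks in at the loading point, in front of the ball plunger. Then take the module with the ring of lights (not the plain black one) and press it gently, light ring facing out, into the empty nest until it sits fully home on the pocket floor, and let go. Do not touch the modules already in the turret and leave the other things on the bench where they lie.

Things in the scene. Friction and masses are not known exactly. Their poses are not given: they have to be found in the camera images.
- station: The inspection station, fixed on the bench: aluminium base plate, turret on a vertical axis, camera on a post. Origin: on the turret's axis at bench height (z = 0); z up. Its -x side is the loading side. The camera post, 20 mm square and 258 mm high, stands 180 mm from the axis, 36 degrees clockwise of station +x.
- turret (a joint): Turret angle about its vertical axis, counter-clockwise from above, endless; 0 or any multiple of 2 pi = the empty nest is exactly at the loading point. Five places, 72 degrees apart. It turns at 0.03 N m and stays where left; at each place a spring ball drops between two ridges and centres the turret if it is let go within 3 degrees. Getting over a ridge takes about 0.4 N m.
- knob (a point): Middle of the black bar knob on top of the turret, on its axis, 146 mm above the bench. Bar: 58 mm long, 18 mm thick, from 130 to 158 mm above the bench; its length points along the line from the axis to the empty nest. It stands on a round shaft 26 mm thick; all else of the turret is below 122 mm. Turn the turret by this bar, with a fresh grip when the wrist runs out.
- open_nest: The empty nest: a round aluminium pocket, dark rubber floor, on the turret's slope, 75 mm from its axis. Origin: centre of the pocket floor, 88 mm above the bench; z = pocket axis, leaning 30 degrees outward from vertical; x down the slope, y level. Wall 6 mm high, inner radius 20, outer 25 mm; free beside it to 33 mm each way along y.
- nest_clips (a point): Point on the empty nest's axis, 16.5 mm above its floor, midway between the noses of two steel spring clips at +x and -x. The clips are 10 mm wide, flared, 25 mm high; noses 33.4 mm apart at rest. The module pushes them apart: about 5 N along the axis; their grip holds it part-way, so it must be pressed until it meets the floor. No clips on the y sides: fingers fit there.
- loading_point (a point): Centre of the pocket floor of whichever nest stands at the loading point: 75 mm from the turret's axis on the station's -x side, 88 mm above the bench. The pocket axis there leans 30 degrees from vertical towards station -x.
- ball_plunger (a point): Top of the dark bracket of the ball plunger that marks the loading point, 128 mm from the turret's axis on the station's -x side, 56 mm above the bench.
- camera_lens (a point): Front of the camera's lens, 173 mm above the bench, 121 mm from the turret's axis; the lens is 28 mm wide and looks down at the slope. Keep clear.
- module: The module to load: a round black part with a light grey ring of small lamps on its upper face, lying face up on the bench. 36.4 mm diameter, 21 mm high, 32 g. Origin: centre of its underside; z up out of the lit face. Grip it across its rim.
- plain_module: A module of the other kind, same size, plain domed black top with red rings and no lamps. Not wanted; leave it.
- loaded_1: A lit-ring module already clipped in the turret, 72 degrees counter-clockwise of the empty nest. Like all loaded modules it stands up to 115 mm above the bench. Origin: centre of its underside.
- loaded_2: A module already in the turret, 144 degrees counter-clockwise of the empty nest.
- loaded_3: A module already in the turret, 72 degrees clockwise of the empty nest.
- insert_tin: Round open tin of brass inserts, 63 mm wide, 19 mm high. Bystander.
- tape_roll: Roll of dark tape lying flat, 53 mm wide, 19 mm high. Bystander.
- glue_bottle: Small white glue bottle with a pointed blue nozzle, 107 mm high. Bystander.
- label_box: White carton 60 x 100 x 46 mm. Bystander.
- pin_gauge: Steel pin gauge, 80 mm long, 13 mm thick, lying. Bystander.
- tweezers: Steel tweezers, 122 mm long, lying. Bystander.
- marker: Black marker pen, 135 mm long, lying. Bystander.

How it is judged:
By the outcome, as a careful person would: the job done as asked, in the order asked, and still so for the second after the job is handed in, with the robot touching nothing.
It also fails if it takes over 67 s, if anything falls off the work surface, if the arm or the gripper's body presses on something with over 40 N, if the wrist force passes 120 N, or if a joint passes its speed limit or range.

## Working session

There is one attempt and no reset: what is moved stays moved. The work goes in short steps, Python scripts to look and compute and a tool call to move; the robot and the scene stay as the last step left them, time stands still between calls to the robot, and variables do not carry over. Pictures are saved under pics/ and viewed, at most 10 in all, crops included, and the job is handed in when it is done.

Besides the shell and the picture viewer there is one more tool, called after ">>>" by a JSON object that holds its "api" and its "payload". drive_tool: Moves the arm, as the interface text tells. Its arguments: {"type":"object","properties":{"series":{"type":"array"},"hand":{"type":"number"},"newtons":{"type":"number"}},"required":["series"]}

```bash
ls; mkdir -p pics; python3 - <<'E'
from bench import r,vision
import cv2,numpy as np
print({k:np.round(v,3).tolist() for k,v in r.read_state().items()}, r.finger_overhang)
ims=[]
for n in("scene","top"):
    c=vision.camera(n); cv2.imwrite(f"pics/{n}0.png",cv2.cvtColor(c["color"],cv2.COLOR_RGB2BGR))
    print(n,c["intrinsics"].tolist(),c["k1"],np.round(c["R"],4).tolist(),np.round(c["t"],4).tolist())
    print(-np.array(c["R"]).T@c["t"])
E
```

```text
pics
{'time': 0.0, 'joint_positions': [1.268, 0.333, -0.065, 1.461, 0.022, 1.35, -0.088], 'joint_vel': [0.001, 0.001, -0.001, -0.0, -0.0, 0.002, 0.0], 'joint_torque': [-0.0, -62.325, 0.024, -38.99, -0.061, 0.04, 0.0], 'ee_pos': [0.173, -0.6, 0.23], 'eef_rot': [0.99, 0.139, -0.0, -0.001], 'ft_force': [0.225, 0.066, 0.021], 'torque': [-0.018, 0.002, 0.022], 'grip_force': 0.0, 'width': 0.087} 0.008
scene [[353.8857594914574, 0.0, 256.6499040202651], [0.0, 353.8857594914574, 194.03788420211887], [0.0, 0.0, 1.0]] 0.031075400387943423 [[-0.572, -0.8202, 0.0078], [-0.4846, 0.3302, -0.81], [0.6618, -0.4671, -0.5863]] [0.3098, 0.3459, 0.6785]
[-0.10423455  0.45687346  0.67563656]
top [[377.8336420836799, 0.0, 256.2023934095247], [0.0, 377.8336420836799, 186.22548385241535], [0.0, 0.0, 1.0]] 0.019558060927839963 [[-0.0277, -0.9995, 0.0144], [-0.9959, 0.0263, -0.0865], [0.086, -0.0168, -0.9962]] [0.0156, 0.5116, 0.9512]
[0.42812572 0.01808699 0.99155907]
```

View pics/scene0.png

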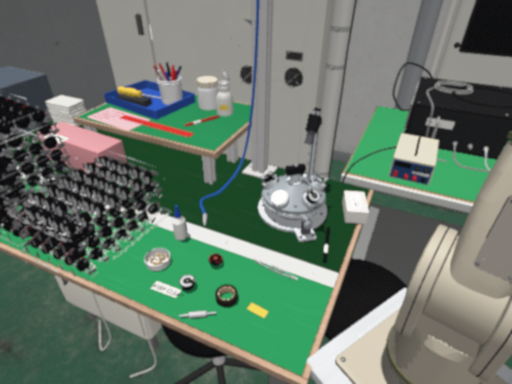

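View pics/top0.png

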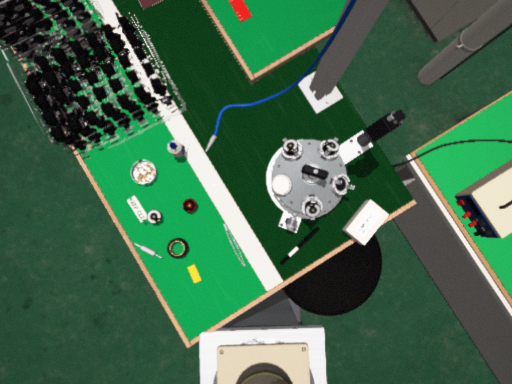

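```bash
cat > h.py <<'E'
from bench import r,vision
import cv2,numpy as np
def pix2ray(c,uv):
    K=c["intrinsics"];k=c["k1"]
    d=cv2.undistortPoints(np.array([[uv]],float),np.array(K),np.array([k,0,0,0,0.]))[0,0]
    d=np.array([d[0],d[1],1.])
    if "R" in c: R=np.array(c["R"]); return -R.T@np.array(c["t"]), R.T@d
    T=c["T"]; return T[:3,3],T[:3,:3]@d
def onplane(c,uv,z):
    o,d=pix2ray(c,uv); return o+d*(z-o[2])/d[2]
def proj(c,X):
    if "R" in c: p=np.array(c["R"])@X+np.array(c["t"])
    else: p=np.linalg.inv(c["T"])@np.append(X,1); p=p[:3]
    s=p[:2]/p[2]; s=s*(1+c["k1"]*(s@s)); K=np.array(c["intrinsics"]); return K[:2,:2]@s+K[:2,2]
def wrist():
    from scipy.spatial.transform import Rotation as Ro
    s=r.read_state(); c=vision.camera("wrist"); T=np.eye(4); T[:3,:3]=Ro.from_quat(s["eef_rot"]).as_matrix(); T[:3,3]=s["ee_pos"]
    c["T"]=T@np.array(c["mount"]); return c,s
def save(n,im): cv2.imwrite(n,cv2.cvtColor(im,cv2.COLOR_RGB2BGR))
E
python3 - <<'E'
from h import *
c=vision.camera("top"); im=c["color"]
a=cv2.resize(im[125:245,250:410],None,fx=4,fy=4,interpolation=cv2.INTER_CUBIC)
b=cv2.resize(im[150:300,110:230],(384,480),interpolation=cv2.INTER_CUBIC)[:, :160] if 0 else cv2.resize(im[160:280,115:215],None,fx=4,fy=4,interpolation=cv2.INTER_CUBIC)
save("pics/z1.png",cv2.resize(np.hstack([a,b]),None,fx=.76,fy=.76))
for n,uv,z in [("knob",(314,171),.158),("mod",(154.5,217),.021),("plain",(190,205),.021),("plunger",(291,222),.056),("tape",(178,248),.019),("tin",(144,172),.019)]: print(n,onplane(c,uv,z).round(3))
print(np.array(wrist()[0]["mount"]).round(3).tolist())
E
```

```text
knob [ 0.531 -0.126  0.158]
mod [0.44  0.263 0.021]
plain [0.468 0.172 0.021]
plunger [ 0.418 -0.081  0.056]
tape [0.36  0.204 0.019]
tin [0.557 0.29  0.019]
[[0.0, -0.952, -0.305, 0.084], [1.0, 0.0, 0.0, 0.001], [-0.0, -0.305, 0.952, -0.155], [0.0, 0.0, 0.0, 1.0]]
```

View pics/z1.png

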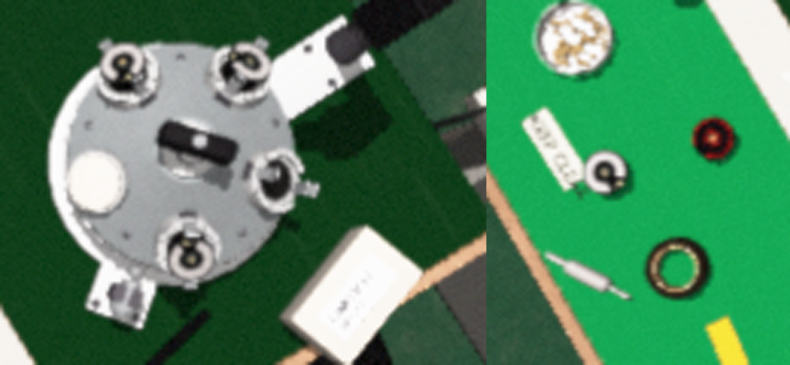

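Scene: empty nest is on the turret's right at zoom (272,182), and the bar points to it. The plunger is at (125,298), the lit module at zoom (606,173), the plain one at (713,138). I'm moving above the knob for a closer look.

>>> {"api": "drive_tool", "payload": {"series": [[[3.5,4.7,0.8],6.2],[[3.5,4.7,0.8],6.2],[[3.5,4.7,0.8],6.2],[[3.5,4.7,0.8],6.2],[[3.5,4.7,0.8],6.2],[[3.5,4.7,0.8],6.2],[[3.5,4.7,0.8],6.2],[[3.5,4.7,0.8],6.2],[[3.5,4.7,0.8],6.2],[[3.5,4.7,0.8],6.2]], "hand": 0.3}}

```text
time: 1.45
ee_pos: [0.5234, -0.1292, 0.3109]
eef_rot: [0.776, 0.631, 0.0, 0.0]
ft_force: [0.9, -0.8, -0.2]
width: 0.0609
grip_force: 0.0
```

```bash
python3 - <<'E'
from h import *
c,s=wrist(); print({k:np.round(s[k],3).tolist() for k in("time","joint_positions","ee_pos","eef_rot","width")})
save("pics/w1.png",c["color"]); np.save("w1.npy",c,allow_pickle=True)
E
```

```text
{'time': 1.45, 'joint_positions': [0.69, 0.155, -0.596, 1.533, 0.088, 1.479, -0.115], 'ee_pos': [0.523, -0.129, 0.311], 'eef_rot': [0.776, 0.631, 0.0, 0.0], 'width': 0.061}
```

View pics/w1.png

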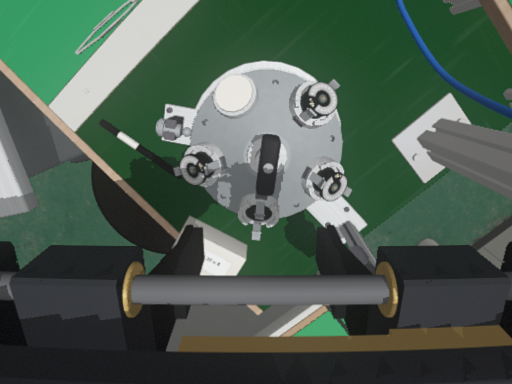

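Wrist view: the bar runs from (270,137) to (265,193), the empty nest is at (260,210) and the plunger at (172,128). Now measuring these.

```bash
python3 - <<'E'
from h import *
c=np.load("w1.npy",allow_pickle=True).item(); im=c["color"]
g=cv2.cvtColor(im,cv2.COLOR_RGB2GRAY)
print("camera at",c["T"][:3,3].round(3))
for th in(22,30,40):
    m=((g<th)*255).astype(np.uint8); m[:125]=0;m[205:]=0;m[:,:245]=0;m[:,292:]=0
    n,l,st,ce=cv2.connectedComponentsWithStats(m); i=1+np.argmax(st[1:,4])
    ct=max(cv2.findContours((l==i).astype(np.uint8),0,2)[0],key=cv2.contourArea)
    R=cv2.minAreaRect(ct); b=cv2.boxPoints(R); W=np.array([onplane(c,p,.158)[:2] for p in b]); print(th,st[i],b.round(0).tolist(),W.round(3).tolist(),W.mean(0).round(4))
    L=cv2.fitLine(ct,2,0,.01,.01).ravel(); p=L[2:];A=onplane(c,p-25*L[:2],.158);B=onplane(c,p+25*L[:2],.158); print("ang",np.degrees(np.arctan2(*(B-A)[1::-1])))
pl=onplane(c,(172,128),.056); print("plunger",pl)
K=cv2.resize(im[80:240,150:350],None,fx=4,fy=4,interpolation=cv2.INTER_CUBIC)[:600]
save("pics/w1z.png",K)
E
```

```text
camera at [ 0.54  -0.047  0.466]Traceback (most recent call last):
  File "<stdin>", line 7, in <module>
    return _wrapfunc(a, 'argmax', axis=axis, out=out, **kwds)
    return bound(*args, **kwds)
ValueError: attempt to get argmax of an empty sequence
```

```bash
python3 - <<'E'
from h import *
c=np.load("w1.npy",allow_pickle=True).item(); im=c["color"]
K=cv2.resize(im[80:230,150:350],None,fx=4,fy=4,interpolation=cv2.INTER_CUBIC)
save("pics/w1z.png",K)
g=im.max(2)
for th in(35,45,55):
    m=((g<th)*255).astype(np.uint8); m[:125]=0;m[197:]=0;m[:,:245]=0;m[:,292:]=0
    n,l,st,ce=cv2.connectedComponentsWithStats(m); i=1+np.argmax(st[1:,4])
    ct=max(cv2.findContours((l==i).astype(np.uint8),0,2)[0],key=cv2.contourArea)
    R=cv2.minAreaRect(ct); b=cv2.boxPoints(R); W=np.array([onplane(c,p,.158)[:2] for p in b]); print(th,st[i],b.round(0).tolist(),W.round(3).tolist(),W.mean(0).round(4))
    L=cv2.fitLine(ct,2,0,.01,.01).ravel(); p=L[2:];A=onplane(c,p-25*L[:2],.158);B=onplane(c,p+25*L[:2],.158); print("ang",np.degrees(np.arctan2(*(B-A)[1::-1])))
E
```

```text
Traceback (most recent call last):
ValueError: attempt to get argmax of an empty sequence
```

View pics/w1z.png

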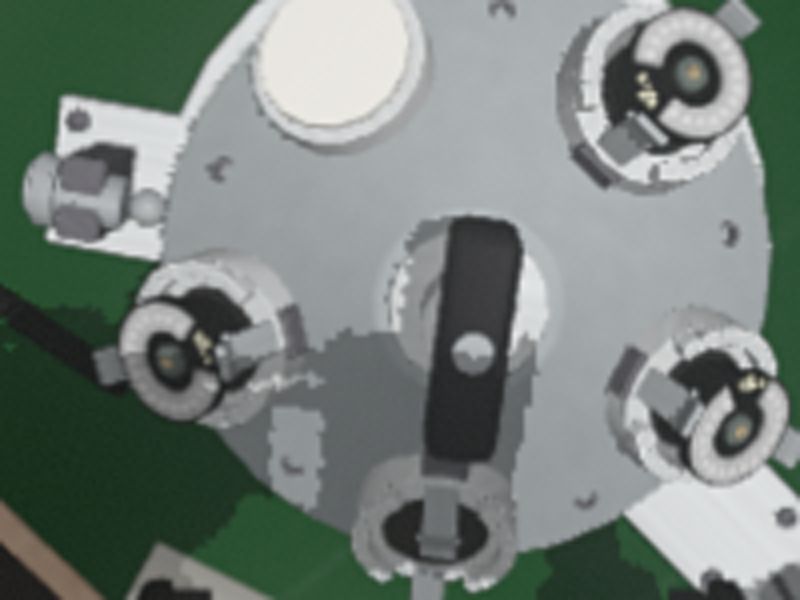

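Close view: bar top-face corners are (450,218), (520,225), (495,460), (428,460) in the 4x crop. The plunger's hex block is near (88,187) and its ball at (148,207).

```bash
python3 - <<'E'
from h import *
c=np.load("w1.npy",allow_pickle=True).item()
f=lambda x,y,z:onplane(c,(150+x/4,80+y/4),z)[:2]
W=np.array([f(x,y,.158) for x,y in[(450,218),(520,225),(495,460),(428,460)]])
ax=W.mean(0);d=(W[2]+W[3]-W[0]-W[1])/2
print(W.round(3).tolist(),"axis",ax,"len",np.linalg.norm(d),"ang",np.degrees(np.arctan2(d[1],d[0])))
for n,p in dict(block=(92,188,.056),ball=(148,207,.05),knob=(40,186,.05),plateTL=(62,97,.01),plateBL=(48,240,.01)).items():
    v=f(*p); print(n,v.round(3),np.linalg.norm(v-ax).round(3),np.degrees(np.arctan2(*(v-ax)[::-1])).round(1))
# nests positions: module faces at z~.107, r~ 75+10.5
for n,p in dict(l3=(170,358,.107),l1=(738,430,.107),l2=(690,72,.107),nest=(435,525,.088)).items():
    v=f(*p); print(n,np.linalg.norm(v-ax).round(3),np.degrees(np.arctan2(*(v-ax)[::-1])).round(1))
E
```

```text
[[0.533, -0.095], [0.549, -0.1], [0.532, -0.155], [0.516, -0.152]] axis [ 0.53238007 -0.12562412] len 0.0586502592151242 ang -106.81482113662646
block [ 0.425 -0.079] 0.117 156.6
ball [ 0.439 -0.089] 0.1 158.6
knob [ 0.407 -0.076] 0.135 158.2
plateTL [ 0.41  -0.051] 0.143 148.6
plateBL [ 0.392 -0.097] 0.143 168.4
l3 0.085 179.7
l1 0.086 -38.1
l2 0.084 34.6
nest 0.075 -108.9
```

>>> {"api": "drive_tool", "payload": {"series": [[[0.5,0.2,-3.0],-6.7],[[0.4,0.2,-3.0],0],[[0,0,-3.0],0],[[0,0,-2.5],0],[[0,0,-2.5],0],[[0,0,-1.5],0],[[0,0,-1.0],0],[[0,0,0],0],[[0,0,0],0],[[0,0,0],0]], "hand": 0.55}}

```text
time: 2.75
ee_pos: [0.532, -0.1268, 0.1463]
eef_rot: [0.812, 0.583, 0.0, 0.0]
ft_force: [-0.8, -0.2, 1.0]
width: 0.039
grip_force: 0.0
```

>>> {"api": "drive_tool", "payload": {"series": [[[0,0,0],0],[[0,0,0],0],[[0,0,0],0],[[0,0,0],0],[[0,0,0],0],[[0,0,0],-5],[[0,0,0],-8],[[0,0,0],-9],[[0,0,0],-9],[[0,0,0],-9]], "hand": 1, "newtons": 40}}

```text
time: 4.0
ee_pos: [0.5317, -0.1267, 0.1457]
eef_rot: [0.964, 0.268, 0.0, 0.0]
ft_force: [0.8, -0.3, -0.7]
width: 0.0176
grip_force: 40.0
```

>>> {"api": "drive_tool", "payload": {"series": [[[0,0,0],-8],[[0,0,0],-8],[[0,0,0],-8],[[0,0,0],-8],[[0,0,0],-7],[[0,0,0],-6],[[0,0,0],-5],[[0,0,0],-2.5],[[0,0,0],0],[[0,0,0],0]]}}

```text
time: 5.25
ee_pos: [0.5317, -0.1264, 0.1456]
eef_rot: [0.983, -0.183, -0.0, -0.0]
ft_force: [1.7, 2.4, 1.0]
width: 0.0173
grip_force: 40.0
```

```bash
python3 - <<'E'
from h import *
s=r.read_state(); print({k:np.round(s[k],3).tolist() for k in("time","joint_positions","ee_pos","eef_rot","width","torque")})
c=vision.camera("top"); save("pics/t2.png",cv2.resize(c["color"][125:245,250:410],None,fx=4,fy=4,interpolation=cv2.INTER_CUBIC))
E
```

```text
{'time': 5.25, 'joint_positions': [0.481, 0.251, -0.379, 1.762, 0.1, 1.148, -1.867], 'ee_pos': [0.532, -0.126, 0.146], 'eef_rot': [0.983, -0.183, -0.0, -0.0], 'width': 0.017, 'torque': [0.579, -0.277, -0.286]}
```

>>> {"api": "drive_tool", "payload": {"series": [[[0,0,0],0],[[0,0,0],0],[[0,0,0],0],[[0,0,0],0],[[0,0,1.5],0],[[0,0,3],0],[[0,0,4],0],[[0,0,4],0],[[0,0,4],0],[[0,0,0],0]], "hand": 0.4}}

```text
time: 6.55
ee_pos: [0.5329, -0.1267, 0.315]
eef_rot: [0.983, -0.184, 0.003, 0.0]
ft_force: [-0.4, -0.5, -0.1]
width: 0.052
grip_force: 0.0
```

```bash
python3 - <<'E'
from h import *
c,s=wrist(); print({k:np.round(s[k],3).tolist() for k in("time","joint_positions","ee_pos","eef_rot","width","torque")})
save("pics/w2.png",cv2.resize(c["color"][:250],None,fx=1.56,fy=1.56)); np.save("w2.npy",c,allow_pickle=True)
E
```

```text
{'time': 6.55, 'joint_positions': [0.488, 0.147, -0.38, 1.519, 0.056, 1.479, -1.833], 'ee_pos': [0.533, -0.127, 0.315], 'eef_rot': [0.983, -0.184, 0.003, 0.0], 'width': 0.052, 'torque': [0.087, 0.027, 0.038]}
```

View pics/w2.png

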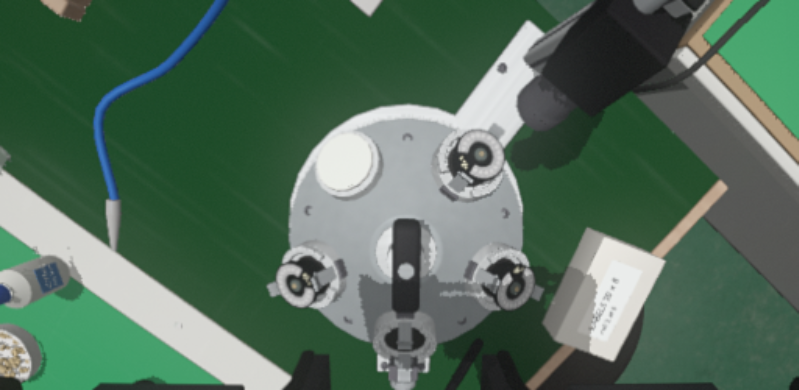

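The bar runs from (406,220) to (405,312), with the empty nest at (403,338) directly in front of the plunger at (403,372). Checking the angles.

```bash
python3 - <<'E'
from h import *
c=np.load("w2.npy",allow_pickle=True).item()
f=lambda x,y,z:onplane(c,(x/1.56,y/1.56),z)[:2]
W=np.array([f(x,y,.158) for x,y in[(393.5,220),(419.5,220),(419.5,312),(391.5,312)]])
ax=W.mean(0);d=(W[2]+W[3]-W[0]-W[1])/2
an=lambda v:(np.degrees(np.arctan2(v[1],v[0]))%360).round(1)
print("axis",ax,np.linalg.norm(d),an(d))
for n,p,o in [("l3",(512,285,.107),-72+144),("l1",(297,284,.107),-72),("l2r",(482,153,.107),144),("white",(346,164,.1),-144),("plunger",(404,372,.056),0),("nest",(403,340,.088),0)]:
    v=f(*p)-ax; print(n,np.linalg.norm(v).round(3),an(v),(an(v)+o)%360)
E
```

```text
axis [ 0.53323225 -0.12811897] 0.05901352583749376 158.3
l3 0.082 229.8 301.8
l1 0.084 87.0 15.0
l2r 0.085 301.1 85.10000000000002
white 0.072 14.1 230.1
plunger 0.122 158.1 158.1
nest 0.078 157.2 157.2
```

Turret is clicked in: nest about 158° against loading direction about 158°. Next, the lit module.

>>> {"api": "drive_tool", "payload": {"series": [[[-0.9,3.9,0],4.5],[[-0.9,3.9,0],4.5],[[-0.9,3.9,-1],4.5],[[-0.9,3.9,-1],4.5],[[-0.9,3.9,-1.5],4.5],[[-0.9,3.9,-1.5],4.5],[[-0.9,3.9,-1.5],4.5],[[-0.9,3.9,-1.5],4.5],[[-1.0,3.9,-1.5],4.5],[[-1.1,3.9,-1],4.5]], "hand": 0.3}}

```text
time: 7.85
ee_pos: [0.4368, 0.2651, 0.2047]
eef_rot: [0.978, 0.209, -0.0, 0.0]
ft_force: [0.4, 0.0, -0.3]
width: 0.0607
grip_force: 0.0
```

```bash
python3 - <<'E'
from h import *
c,s=wrist(); print({k:np.round(s[k],3).tolist() for k in("time","joint_positions","ee_pos","eef_rot","width")})
save("pics/w3.png",cv2.resize(c["color"],None,fx=1.5,fy=1.5)); np.save("w3.npy",c,allow_pickle=True)
print(proj(c,np.array([.44,.263,.021]))*1.5)
E
```

```text
{'time': 7.85, 'joint_positions': [0.068, 0.168, -0.765, 1.761, 0.122, 1.262, -1.878], 'ee_pos': [0.437, 0.265, 0.205], 'eef_rot': [0.978, 0.209, -0.0, 0.0], 'width': 0.061}
[393.27925327 242.68154239]
```

View pics/w3.png

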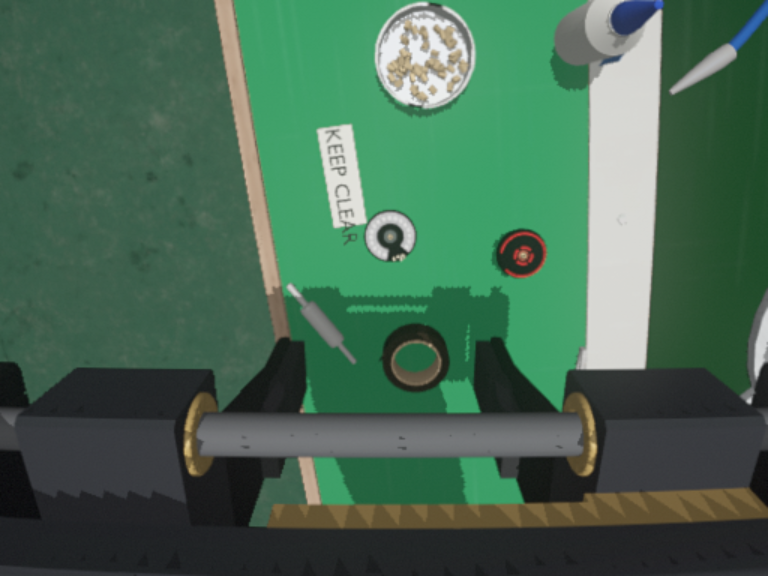

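Lit module's face centre is at (390.5,236), plain one at (521,254). The fingers' surroundings are clear.

```bash
python3 - <<'E'
from h import *
c=np.load("w3.npy",allow_pickle=True).item()
print(onplane(c,(390.5/1.5,236/1.5),.021)-np.array([.4368,.2651,0]), onplane(c,(364/1.5,236/1.5),.021)-onplane(c,(417/1.5,236/1.5),.021))
E
```

```text
[0.00674231 0.00160593 0.021     ] [-0.01499488  0.03347523  0.        ]
```

>>> {"api": "drive_tool", "payload": {"series": [[[0.5,0.1,-3],0],[[0,0,-4],0],[[0,0,-4],0],[[0,0,-3],0],[[0,0,-2.0],0],[[0,0,0],0],[[0,0,0],0],[[0,0,0],0],[[0,0,0],0],[[0,0,0],0]], "hand": 0.4, "newtons": 10}}

```text
time: 9.15
ee_pos: [0.4438, 0.2643, 0.0459]
eef_rot: [0.978, 0.206, 0.0, 0.0]
ft_force: [-0.2, 0.2, -0.8]
width: 0.0522
grip_force: 0.0
```

```bash
python3 - <<'E'
from h import *
c,s=wrist(); print(s["ee_pos"],proj(c,np.array([.4418,.266,.021])),proj(c,np.array(s["ee_pos"])))
save("pics/w4.png",c["color"]);np.save("w4.npy",c,allow_pickle=True)
E
```

```text
[0.44383592 0.26429806 0.04591147] [254.74100414 230.51579704] [258.64460559 249.05751576]
```

View pics/w4.png

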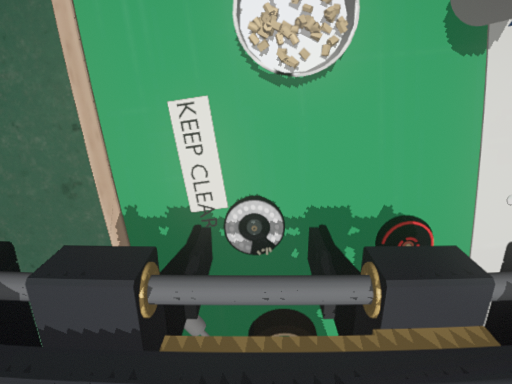

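Module face centre is at (254.5,226.5), within 1 mm along the pads. A small shift, then lower and grip.

>>> {"api": "drive_tool", "payload": {"series": [[[0,0.2,-1],0],[[0,0,-1],0],[[0,0,-0.6],0],[[0,0,0],0],[[0,0,0],0],[[0,0,0],0],[[0,0,0],0],[[0,0,0],0],[[0,0,0],0],[[0,0,0],0]]}}

```text
time: 10.45
ee_pos: [0.4436, 0.2663, 0.0196]
eef_rot: [0.978, 0.206, 0.0, 0.0]
ft_force: [1.8, -0.3, 0.2]
width: 0.0519
grip_force: 0.0
```

>>> {"api": "drive_tool", "payload": {"series": [[[0,0,0],0],[[0,0,0],0],[[0,0,0],0],[[0,0,0],0],[[0,0,0],0],[[0,0,0],0],[[0,0,0],0],[[0,0,0],0],[[0,0,0],0],[[0,0,0],0]], "hand": 1, "newtons": 10}}

```text
time: 11.7
ee_pos: [0.4436, 0.2663, 0.0196]
eef_rot: [0.978, 0.206, 0.0, 0.0]
ft_force: [0.8, 0.3, 0.3]
width: 0.0356
grip_force: 10.0
```

>>> {"api": "drive_tool", "payload": {"series": [[[0,0,3],0],[[0,0,4.5],0],[[0.6,-4.6,2.5],-5.7],[[0.6,-4.8,2.5],-5.7],[[0.6,-4.8,2.5],-5.7],[[0.6,-4.8,2.5],-5.7],[[0.6,-4.8,1.5],-5.7],[[0.6,-4.8,0],-5.7],[[0.6,-4.8,0],-5.7],[[0.5,-4.3,0],-5.7]]}}

```text
time: 12.95
ee_pos: [0.4905, -0.1125, 0.2097]
eef_rot: [0.982, -0.191, 0.0, 0.0]
ft_force: [0.2, 0.3, -0.2]
width: 0.0362
grip_force: 10.0
```

```bash
python3 - <<'E'
from h import *
c,s=wrist(); print({k:np.round(s[k],3).tolist() for k in("time","joint_positions","ee_pos","eef_rot","width")})
from scipy.spatial.transform import Rotation as Ro
M=Ro.from_quat(s["eef_rot"]).as_matrix(); print(np.degrees(np.arctan2(M[1,0],M[0,0])))
E
```

```text
{'time': 12.95, 'joint_positions': [0.523, 0.103, -0.411, 1.788, 0.044, 1.26, -1.854], 'ee_pos': [0.491, -0.113, 0.21], 'eef_rot': [0.982, -0.191, 0.0, 0.0], 'width': 0.036}
-21.986170625489514
```

>>> {"api": "drive_tool", "payload": {"series": [[[-0.1,0.2,-1.5],0],[[0,0,-1.5],0],[[0,0,-0.2],0],[[0,0,-0.1],0],[[0,0,-0.1],0],[[0,0,-0.1],0],[[0,0,-0.1],0],[[0,0,-0.1],0],[[0,0,-0.1],0],[[0,0,-0.1],0]]}}

```text
time: 14.25
ee_pos: [0.4895, -0.1083, 0.1709]
eef_rot: [0.982, -0.189, -0.0, -0.0]
ft_force: [-4.5, 3.7, 4.3]
width: 0.0357
grip_force: 10.0
```

>>> {"api": "drive_tool", "payload": {"series": [[[0,0,0],0],[[0,0,1],0],[[0,0,1.5],0],[[0,0,1.5],0],[[0,0,0],0],[[0,0,0],0],[[0,0,0],0],[[0,0,0],0],[[0,0,0],0],[[0,0,0],0]]}}

```text
time: 15.5
ee_pos: [0.4896, -0.1087, 0.2105]
eef_rot: [0.982, -0.189, -0.0, 0.0]
ft_force: [-0.1, -0.8, -0.5]
width: 0.0362
grip_force: 10.0
```

```bash
python3 - <<'E'
from h import *
c,s=wrist(); print(s["ee_pos"]); p=proj(c,np.array(s["ee_pos"])).astype(int); print(p)
a=cv2.resize(c["color"][p[1]-60:p[1]+60,p[0]-60:p[0]+60],(400,400),interpolation=2)
c=vision.camera("scene"); p=proj(c,np.array(s["ee_pos"])).astype(int); print(p)
b=cv2.resize(c["color"][p[1]-40:p[1]+40,p[0]-40:p[0]+40],(400,400),interpolation=2)
save("pics/tilt.png",np.hstack([a,b]))
E
```

```text
[ 0.48960054 -0.10867749  0.21049155]
[258 249]
[302 156]
```

View pics/tilt.png

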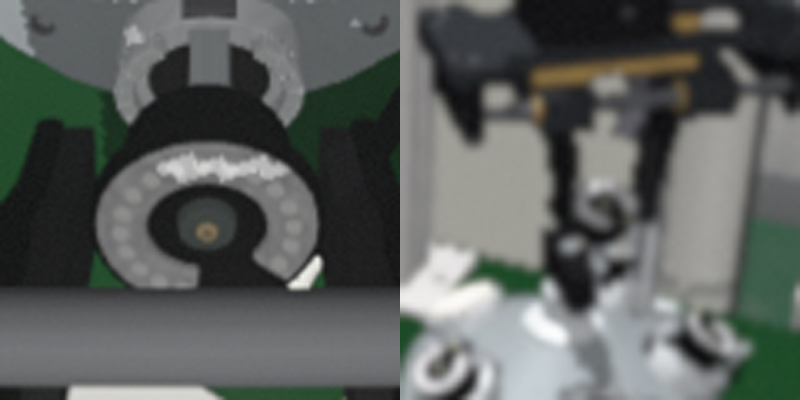

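```bash
python3 - <<'E'
from h import *
from scipy.optimize import brentq
c,s=wrist(); o=np.array([258-60,249-60])
im=c["color"]; f=lambda x,y:(lambda d:d/np.linalg.norm(d))(pix2ray(c,(o[0]+x/3.333,o[1]+y/3.333))[1])
u=np.array([-np.cos(np.radians(-22)),-np.sin(np.radians(-22)),0]); z=np.array([0,0,1.])
for yc in(220,225,230):
    l,rr,t=f(96,yc),f(318,yc),f(205,142)
    m=l+rr;m/=np.linalg.norm(m); h=np.tan(np.arccos(l@rr)/2)
    g=lambda th:(lambda P:np.cross(P,t)@np.cross(u,z)/np.linalg.norm(P))(m+h*(-u*np.cos(th)+z*np.sin(th)))
    th=np.radians(np.arange(-20,71,1)); v=[g(a) for a in th]
    print(yc,"rho/D",h,[round(np.degrees(brentq(g,th[i],th[i+1])),1) for i in range(len(v)-1) if v[i]*v[i+1]<0])
    for D in (.0166/h,.0182/h):
        P=c["T"][:3,3]+m*D-np.array(s["ee_pos"]); print("face centre: u,z rel TCP",(P@u).round(4),P[2].round(4))
E
```

```text
220 rho/D 0.09823121375298176 [np.float64(20.1)]
face centre: u,z rel TCP -0.0012 0.0075
face centre: u,z rel TCP 0.0068 -0.0067
225 rho/D 0.09815406151393814 [np.float64(16.4)]
face centre: u,z rel TCP -0.0005 0.0077
face centre: u,z rel TCP 0.0076 -0.0064
230 rho/D 0.09807543668540648 [np.float64(12.4)]
face centre: u,z rel TCP 0.0002 0.008
face centre: u,z rel TCP 0.0084 -0.0062
```

Tilted about 17° so far (ring spans x 96–318, top at y 142). Pressing a little deeper on the knob's end.

>>> {"api": "drive_tool", "payload": {"series": [[[0,0,-1.5],0],[[0,0,-1.5],0],[[0,0,-0.7],0],[[0,0,-0.2],0],[[0,0,-0.1],0],[[0,0,-0.1],0],[[0,0,-0.1],0],[[0,0,-0.1],0],[[0,0,0],0],[[0,0,2],0]]}}

```text
time: 16.9
ee_pos: [0.4892, -0.1088, 0.1866]
eef_rot: [0.982, -0.189, -0.001, 0.0]
ft_force: [1.1, -0.6, -0.7]
width: 0.0361
grip_force: 10.0
```

>>> {"api": "drive_tool", "payload": {"series": [[[0,0,2.3],0],[[0,0,0],0],[[0,0,0],0],[[0,0,0],0],[[0,0,0],0],[[0,0,0],0],[[0,0,0],0],[[0,0,0],0],[[0,0,0],0],[[0,0,0],0]]}}

```text
time: 18.15
ee_pos: [0.4896, -0.1087, 0.2106]
eef_rot: [0.982, -0.189, 0.0, 0.0]
ft_force: [0.4, 0.4, 0.4]
width: 0.0362
grip_force: 10.0
```

```bash
python3 - <<'E'
from h import *
c,s=wrist(); print(s["ee_pos"])
im=c["color"][189:279,198:318]; g=cv2.resize(im,None,fx=3.333,fy=3.333,interpolation=2)
m=cv2.inRange(im.max(2),85,255); save("pics/tilt2.png",np.hstack([g,cv2.cvtColor(cv2.resize(m,(g.shape[1],g.shape[0])),8)]))
np.save("w5.npy",c,allow_pickle=True)
E
```

```text
[ 0.4896122  -0.10869878  0.2105771 ]
```

View pics/tilt2.png

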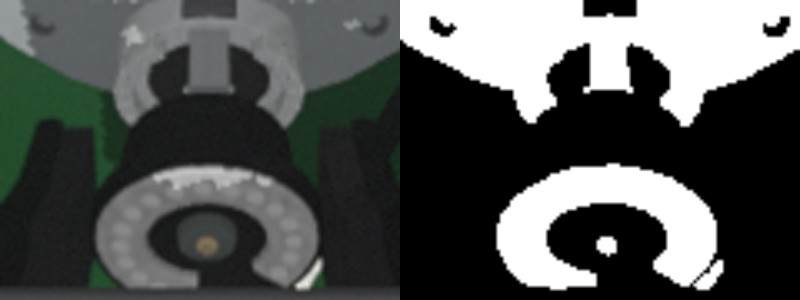

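Deeper tilt: ring now spans 96–318 with its top at y 164. It lines up laterally with the nest (centre x ≈ 209).

```bash
python3 - <<'E'
from h import *
from scipy.optimize import brentq
c=np.load("w5.npy",allow_pickle=True).item(); T=np.array([.4896,-.1087,.2106])
f=lambda x,y:(lambda d:d/np.linalg.norm(d))(pix2ray(c,(198+x/3.333,189+y/3.333))[1])
u=np.array([-np.cos(np.radians(-22)),-np.sin(np.radians(-22)),0]); z=np.array([0,0,1.]);v=np.cross(z,u)
for yc in(232,236,240):
    l,rr,t=f(96,yc),f(318,yc),f(205,164)
    m=l+rr;m/=np.linalg.norm(m); h=np.tan(np.arccos(l@rr)/2)
    g=lambda th:(lambda P:np.cross(P,t)@np.cross(u,z)/np.linalg.norm(P))(m+h*(-u*np.cos(th)+z*np.sin(th)))
    th=np.radians(np.arange(-20,71,1)); w=[g(a) for a in th]
    D=.0172/h;P=c["T"][:3,3]+m*D-T
    print(yc,[round(np.degrees(brentq(g,th[i],th[i+1])),1) for i in range(len(w)-1) if w[i]*w[i+1]<0],"face u,v,z",(P@u).round(4),(P@v).round(4),P[2].round(4))
# nest pocket inner lateral extremes, at floor/rim height
for uv in [(148,78),(270,78),(209,78)]:
    q=onplane(c,(198+uv[0]/3.333,189+uv[1]/3.333),.092)-[.532,-.1273,0]; print("nest u,v",(q@u).round(4),(q@v).round(4))
q=T-[.532,-.1273,0]; print("tcp u,v",q@u,q@v)
E
```

```text
232 [np.float64(25.9)] face u,v,z 0.0036 0.0009 0.0027
236 [np.float64(23.3)] face u,v,z 0.0041 0.0009 0.003
240 [np.float64(20.5)] face u,v,z 0.0047 0.0009 0.0032
nest u,v 0.0737 -0.0157
nest u,v 0.0736 0.0166
nest u,v 0.0737 0.0004
tcp u,v 0.04628027807116779 -0.0013623001341075507
```

>>> {"api": "drive_tool", "payload": {"series": [[[0,0,-1.5],0],[[0,0,-1.5],0],[[0,0,-0.8],0],[[0,0,-0.3],0],[[0,0,-0.2],0],[[0,0,-0.1],0],[[0,0,-0.1],0],[[0,0,0],0],[[0,0,2],0],[[0,0,2.5],0]]}}

```text
time: 19.45
ee_pos: [0.4896, -0.1088, 0.2107]
eef_rot: [0.982, -0.189, -0.0, 0.0]
ft_force: [0.5, -1.0, -0.7]
width: 0.0358
grip_force: 10.0
```

```bash
cat > tilt.py <<'E'
from h import *
from scipy.optimize import brentq
u=np.array([-np.cos(np.radians(-22)),-np.sin(np.radians(-22)),0]); z=np.array([0,0,1.]);v=np.cross(z,u)
def ring(c,y0,y1,x0=198,x1=318):
    m=cv2.inRange(c["color"][y0:y1,x0:x1].max(2),85,255); n,l,st,ce=cv2.connectedComponentsWithStats(m)
    return [(s+np.array([x0,y0,0,0,0])).tolist() for s in st[1:] if s[4]>60],l
c=np.load("w4.npy",allow_pickle=True).item(); print("w4",ring(c,190,262,215,295)[0])
o,d=pix2ray(c,(254.5,226.5)); a=onplane(c,(225,227),.021);b=onplane(c,(285,227),.021); print("rho if 60px",np.linalg.norm(a-b)/2)
c,s=wrist(); T=np.array(s["ee_pos"]); print(T); np.save("w6.npy",c,allow_pickle=True)
S,l=ring(c,232,275); print(S)
S=max(S,key=lambda s:s[4]); x0,y0,w,h_=S[:4]
rows=[(np.where((c["color"][y,198:318].max(1)>85))[0]) for y in range(y0,y0+35)]
print([(y0+i,q.min()+198,q.max()+198) for i,q in enumerate(rows) if len(q)])
E
python3 tilt.py
```

```text
w4 [[215, 190, 80, 72, 4466]]
rho if 60px 0.017697792482923975
[ 0.48964925 -0.10881847  0.21073238]
[[227, 242, 68, 33, 1206]]
[(242, np.int64(256), np.int64(263)), (243, np.int64(251), np.int64(268)), (244, np.int64(247), np.int64(271)), (245, np.int64(244), np.int64(275)), (246, np.int64(241), np.int64(278)), (247, np.int64(239), np.int64(280)), (248, np.int64(237), np.int64(282)), (249, np.int64(235), np.int64(284)), (250, np.int64(234), np.int64(285)), (251, np.int64(232), np.int64(287)), (252, np.int64(231), np.int64(288)), (253, np.int64(231), np.int64(289)), (254, np.int64(230), np.int64(290)), (255, np.int64(229), np.int64(290)), (256, np.int64(228), np.int64(291)), (257, np.int64(228), np.int64(291)), (258, np.int64(227), np.int64(292)), (259, np.int64(227), np.int64(292)), (260, np.int64(227), np.int64(292)), (261, np.int64(227), np.int64(292)), (262, np.int64(227), np.int64(292)), (263, np.int64(227), np.int64(292)), (264, np.int64(227), np.int64(292)), (265, np.int64(227), np.int64(292)), (266, np.int64(228), np.int64(291)), (267, np.int64(228), np.int64(294)), (268, np.int64(229), np.int64(294)), (269, np.int64(230), np.int64(294)), (270, np.int64(231), np.int64(293)), (271, np.int64(231), np.int64(293)), (272, np.int64(232), np.int64(292)), (273, np.int64(234), np.int64(292)), (274, np.int64(235), np.int64(291)), (275, np.int64(245), np.int64(290))]
```

```bash
cat > tilt2.py <<'E'
from h import *
from scipy.optimize import brentq
import sys
u=np.array([-np.cos(np.radians(-22)),-np.sin(np.radians(-22)),0]); z=np.array([0,0,1.]);v=np.cross(z,u)
def tilt(c,T,y0,yb,x0=198,x1=318,rho=.0175):
    pts=[]
    for y in range(y0,yb+1):
        q=np.where(c["color"][y,x0:x1].max(1)>85)[0]+x0; pts+=[(q.min()-.5,y),(q.max()+.5,y)]
    (cx,cy),(a,b),an=cv2.fitEllipse(np.array(pts,np.float32)); print("ell",cx,cy,a,b,an)
    n=lambda d:d/np.linalg.norm(d); A=max(a,b)/2;B=min(a,b)/2
    l,rr,t,bo=[n(pix2ray(c,p)[1]) for p in((cx-A,cy),(cx+A,cy),(cx,cy-B),(cx,cy+B))]
    m=n(l+rr);h=np.tan(np.arccos(l@rr)/2); D=rho/h
    for tt,sg in((t,1),(bo,-1)):
        g=lambda th:np.cross(m+sg*h*(-u*np.cos(th)+z*np.sin(th)),tt)@np.cross(u,z)
        th=np.radians(np.arange(-20,71,1)); w=[g(x) for x in th]
        print("tilt",[round(np.degrees(brentq(g,th[i],th[i+1])),1) for i in range(len(w)-1) if w[i]*w[i+1]<0])
    P=c["T"][:3,3]+m*D-T; print("face rel TCP u,v,z",(P@u).round(4),(P@v).round(4),P[2].round(4))
if __name__=="__main__":
    tilt(np.load("w6.npy",allow_pickle=True).item(),np.array([.4896,-.1088,.2107]),242,266)
    tilt(np.load("w5.npy",allow_pickle=True).item(),np.array([.4896,-.1087,.2106]),239,265)
E
python3 tilt2.py
```

```text
ell 259.52716064453125 261.7436828613281 38.789581298828125 66.34681701660156 89.9005355834961
tilt [np.float64(27.2)]
tilt [np.float64(21.8)]
face rel TCP u,v,z 0.007 0.0006 0.0001
ell 259.5448913574219 259.7583312988281 43.21036148071289 66.30921173095703 89.73986053466797
tilt [np.float64(23.0)]
tilt [np.float64(17.1)]
face rel TCP u,v,z 0.0061 0.0006 -0.0004
```

Tilt is about 25°, enough since the clips and pocket can square it up. Moving onto the nest axis, just above the clips.

>>> {"api": "drive_tool", "payload": {"series": [[[-1.1,0.4,0],0],[[-1.2,0.5,0],0],[[-1.2,0.45,-1],0],[[-1.1,0.4,-1.5],0],[[0,0,-2],0],[[0,0,-2],0],[[0,0,-1],0],[[0,0,-0.4],0],[[0,0,0],0],[[0,0,0],0]]}}

```text
time: 20.75
ee_pos: [0.444, -0.0913, 0.1321]
eef_rot: [0.982, -0.189, 0.0, 0.0]
ft_force: [-0.1, 0.4, -0.8]
width: 0.0359
grip_force: 10.0
```

```bash
cat > st.py <<'E'
from h import *
u=np.array([-np.cos(np.radians(-22)),-np.sin(np.radians(-22)),0]); z=np.array([0,0,1.]);v=np.cross(z,u)
s=r.read_state(); q=np.array(s["ee_pos"])-[.532,-.1273,0]; F=np.array(s["ft_force"]); print(s["time"],"uvz",(q@u).round(4),(q@v).round(4),q[2].round(4),"F uvz",(F@u).round(2),(F@v).round(2),F[2].round(2),"w",s["width"])
E
python3 st.py
```

```text
20.75 uvz 0.0951 -0.0004 0.1321 F uvz 0.25 -0.34 -0.79 w 0.03590978059306901
```

>>> {"api": "drive_tool", "payload": {"series": [[[0.05,-0.02,-0.09],0],[[0.05,-0.02,-0.09],0],[[0.05,-0.02,-0.09],0],[[0.05,-0.02,-0.09],0],[[0.04,-0.02,-0.09],0],[[0.05,-0.02,-0.09],0],[[0.05,-0.02,-0.09],0],[[0.05,-0.02,-0.09],0],[[0.04,-0.02,-0.09],0],[[0.05,-0.02,-0.09],0]]}}

```text
time: 22.0
ee_pos: [0.4485, -0.0932, 0.1225]
eef_rot: [0.982, -0.189, 0.0, 0.0]
ft_force: [-0.3, -0.3, -0.3]
width: 0.0362
grip_force: 10.0
```

```bash
python3 st.py
```

```text
22.0 uvz 0.0902 -0.0003 0.1225 F uvz 0.21 0.4 -0.27 w 0.03615102229940481
```

>>> {"api": "drive_tool", "payload": {"series": [[[0.05,-0.02,-0.09],0],[[0.05,-0.02,-0.09],0],[[0.05,-0.02,-0.09],0],[[0.05,-0.02,-0.09],0],[[0.04,-0.02,-0.09],0],[[0.05,-0.02,-0.09],0],[[0,0,0],0],[[0,0,0],0],[[0,0,0],0],[[0,0,0],0]]}}

```text
time: 23.25
ee_pos: [0.4514, -0.0944, 0.1172]
eef_rot: [0.982, -0.189, 0.0, 0.0]
ft_force: [-0.2, 1.2, 0.4]
width: 0.0361
grip_force: 10.0
```

```bash
python3 st.py
```

```text
23.25 uvz 0.0871 -0.0003 0.1172 F uvz 0.64 -1.05 0.39 w 0.03610954805067
```

>>> {"api": "drive_tool", "payload": {"series": [[[0.05,-0.02,-0.09],0],[[0.05,-0.02,-0.09],0],[[0.04,-0.02,-0.08],0],[[0.05,-0.02,-0.09],0],[[0,0,0],0],[[0,0,0],0],[[0,0,0],0],[[0,0,0],0],[[0,0,0],0],[[0,0,0],0]], "newtons": 14}}

```text
time: 24.5
ee_pos: [0.4532, -0.0952, 0.1137]
eef_rot: [0.982, -0.189, 0.0, 0.0]
ft_force: [-1.4, 1.3, 5.5]
width: 0.0355
grip_force: 14.0
```

```bash
python3 st.py
```

```text
24.5 uvz 0.0851 -0.0003 0.1137 F uvz 1.82 -0.65 5.5 w 0.0355232552989193
```

>>> {"api": "drive_tool", "payload": {"series": [[[0.05,-0.02,-0.09],0],[[0.05,-0.02,-0.09],0],[[0.04,-0.02,-0.08],0],[[0.05,-0.02,-0.09],0],[[0,0,0],0],[[0,0,0],0],[[0,0,0],0],[[0,0,0],0],[[0,0,0],0],[[0,0,0],0]], "newtons": 20}}

```text
time: 25.75
ee_pos: [0.4552, -0.096, 0.1103]
eef_rot: [0.982, -0.189, 0.0, 0.0]
ft_force: [-2.5, 1.5, 6.7]
width: 0.036
grip_force: 20.0
```

```bash
python3 st.py
```

```text
25.75 uvz 0.0829 -0.0003 0.1103 F uvz 2.89 -0.47 6.72 w 0.03596575481754277
```

>>> {"api": "drive_tool", "payload": {"series": [[[0.05,-0.02,-0.09],0],[[0.05,-0.02,-0.09],0],[[0.04,-0.02,-0.08],0],[[0,0,0],0],[[0,0,0],0],[[0,0,0],0],[[0,0,0],0],[[0,0,0],0],[[0,0,0],0],[[0,0,0],0]]}}

```text
time: 27.0
ee_pos: [0.4565, -0.0965, 0.1079]
eef_rot: [0.982, -0.189, -0.0, 0.0]
ft_force: [-3.3, 2.0, 8.4]
width: 0.0361
grip_force: 20.0
```

```bash
python3 st.py; python3 - <<'E'
from h import *
c,s=wrist(); np.save("w7.npy",c,allow_pickle=True)
E
```

```text
27.0 uvz 0.0815 -0.0003 0.1079 F uvz 3.76 -0.61 8.42 w 0.03606067796874115
```

Clips are gripping it part-way, with the force mainly axial. Releasing now, then I'll press it home on the face with closed fingertips so the fingers stay clear of the pocket wall.

>>> {"api": "drive_tool", "payload": {"series": [[[0,0,0],0],[[0,0,0],0],[[0,0,0],0],[[0,0,0],0],[[0,0,1],0],[[0,0,2],0],[[0,0,2],0],[[0,0,1],0],[[0,0,0],0],[[0,0,0],0]], "hand": 0.52}}

```text
time: 28.3
ee_pos: [0.4562, -0.0966, 0.167]
eef_rot: [0.982, -0.189, -0.0, 0.0]
ft_force: [-0.5, 0.2, 0.0]
width: 0.0417
grip_force: 0.0
```

```bash
python3 st.py; python3 - <<'E'
from h import *
import tilt2
c,s=wrist(); np.save("w8.npy",c,allow_pickle=True)
F=np.array([.532,-.1273,0])+.0855*tilt2.u+np.array([0,0,.1062]); p=proj(c,F); print("home face centre px",p)
for t in(21,24,27): print(t,proj(c,np.array([.532,-.1273,0])+(.075+t*.0005)*tilt2.u+np.array([0,0,.088+t*.000866])))
im=c["color"]; p=p.astype(int)
for y in range(p[1]-40,p[1]+40,3): print(y,"".join("#" if a>85 else "." for a in im[y,p[0]-50:p[0]+50].max(1)))
E
```

```text
28.3 uvz 0.0818 -0.0001 0.167 F uvz 0.5 -0.02 0.04 w 0.041732788580629114
home face centre px [258.74131461 212.17080526]
21 [258.74134923 212.1631794 ]
24 [258.72758041 215.60547722]
27 [258.7135851  219.10738155]
172 ####################################################################################################
175 ####################################################################################################
178 #######################################.....###############.....####################################
181 ###################################........################.........################################
184 ###############################............################............#############################
187 ##############################.............################..............###########################
190 #############################.............###################............###########################
193 ......########################.............################..............#######################....
196 ................###############..........
[... 1249 characters left out ...]
..##################..................####............................
235 ...................................##############...................................................
238 ........................................########..........#########.................................
241 ......................................######...........###...###....................................
244 ..........................................################..........................................
247 ....................................................................................................
250 ....................................................................................................
```

>>> {"api": "drive_tool", "payload": {"series": [[[-0.8,0.3,0],0],[[-0.9,0.4,0],0],[[0,0,0],0],[[0,0,0],0],[[0,0,0],0],[[0,0,0],0],[[0,0,-1],0],[[0,0,-1],0],[[0,0,-1],0],[[0,0,-1],0]], "hand": 1, "newtons": 20}}

```text
time: 29.6
ee_pos: [0.4393, -0.0896, 0.1266]
eef_rot: [0.982, -0.189, -0.0, 0.0]
ft_force: [0.1, -0.1, 0.3]
width: 0.0004
grip_force: 0.0
```

>>> {"api": "drive_tool", "payload": {"series": [[[0,0,0],0],[[0.05,-0.02,-0.09],0],[[0.05,-0.02,-0.09],0],[[0.04,-0.02,-0.08],0],[[0.05,-0.02,-0.09],0],[[0.05,-0.02,-0.09],0],[[0.04,-0.02,-0.08],0],[[0.05,-0.02,-0.09],0],[[0,0,0],0],[[0,0,0],0]]}}

```text
time: 30.85
ee_pos: [0.4429, -0.0909, 0.122]
eef_rot: [0.982, -0.189, 0.0, 0.0]
ft_force: [-4.0, 0.6, 7.5]
width: 0.0007
grip_force: 3.5
```

```bash
python3 st.py
```

```text
30.85 uvz 0.0962 -0.0004 0.122 F uvz 3.95 0.92 7.49 w 0.0007243087754684648
```

>>> {"api": "drive_tool", "payload": {"series": [[[0.05,-0.02,-0.09],0],[[0.05,-0.02,-0.09],0],[[0.04,-0.02,-0.08],0],[[0.05,-0.02,-0.09],0],[[0,0,0],0],[[0,0,0],0],[[0,0,0],0],[[0,0,0],0],[[0,0,0],0],[[0,0,0],0]]}}

```text
time: 32.1
ee_pos: [0.4447, -0.0918, 0.118]
eef_rot: [0.982, -0.189, 0.0, 0.0]
ft_force: [-0.5, 0.8, 0.5]
width: 0.0006
grip_force: 0.0
```

```bash
python3 st.py
```

```text
32.1 uvz 0.0942 -0.0002 0.118 F uvz 0.76 -0.55 0.48 w 0.000641306458806306
```

>>> {"api": "drive_tool", "payload": {"series": [[[0.05,-0.02,-0.09],0],[[0.05,-0.02,-0.09],0],[[0.04,-0.02,-0.08],0],[[0,0,0],0],[[0,0,0],0],[[0,0,0],0],[[0,0,0],0],[[0,0,0],0],[[0,0,0],0],[[0,0,0],0]]}}

```text
time: 33.35
ee_pos: [0.446, -0.0923, 0.1157]
eef_rot: [0.982, -0.189, -0.0, 0.0]
ft_force: [-3.8, 1.0, 5.5]
width: 0.0005
grip_force: 3.7
```

```bash
python3 st.py; python3 - <<'E'
from h import *
c,s=wrist(); np.save("w9.npy",c,allow_pickle=True); im=c["color"]
F=np.array([.532,-.1273,.1062])+.0855*np.array([-.927,.3746,0]); p=proj(c,F); print(p); p=p.astype(int)
for y in range(p[1]-45,min(p[1]+45,384),3): print(y,"".join("#" if a>85 else "." for a in im[y,p[0]-50:p[0]+50].max(1)))
E
```

```text
33.35 uvz 0.0929 -0.0002 0.1157 F uvz 3.89 0.45 5.53 w 0.0004853136116106307
[258.93136828 229.2253323 ]
184 #####################################....####################....###################################
187 ###############################..........####################..........#############################
190 ############################.............####################.............##########################
193 #########################................####################................#######################
196 ########################.................####################.................######################
199 ########################................#####################..................#####################
202 ########################...............########################................#####################
205 .....####################................####################.................#####################.
208 .......#################.................#####################..............###################.....
211 ........#############..................#######
[... 1454 characters left out ...]
......................................................................
256 ....................................................................................................
259 ....................................................................................................
262 ....................................................................................................
265 ..................................###..............................###..............................
268 .................................#####............................#####.............................
271 .................................#####............................#####.............................
```

>>> {"api": "drive_tool", "payload": {"series": [[[0.05,-0.02,-0.09],0],[[0.05,-0.02,-0.09],0],[[0,0,0],0],[[0,0,0],0],[[0,0,0],0],[[0,0,0],0],[[0,0,0],0],[[0,0,0],0],[[0,0,0],0],[[0,0,0],0]]}}

```text
time: 34.65
ee_pos: [0.4465, -0.092, 0.115]
eef_rot: [0.982, -0.189, -0.001, 0.0]
ft_force: [-14.5, 6.2, 26.5]
width: 0.0006
grip_force: 15.1
```

```bash
python3 st.py
```

```text
34.65 uvz 0.0925 -0.0007 0.115 F uvz 15.79 -0.35 26.55 w 0.0006011259004932358
```

Firm stop with the tip at face height about 20.5–21 mm along the pocket axis: it is home. Backing off to check.

>>> {"api": "drive_tool", "payload": {"series": [[[-0.1,0.04,0.2],0],[[-0.25,0.1,0.5],0],[[0,0,1.5],0],[[0,0,2],0],[[0.8,-0.3,1.2],0],[[0.75,-0.3,0],0],[[0,0,0],0],[[0,0,0],0],[[0,0,0],0],[[0,0,0],0]]}}

```text
time: 35.9
ee_pos: [0.459, -0.0974, 0.1674]
eef_rot: [0.982, -0.189, -0.0, 0.0]
ft_force: [-0.7, -0.5, -0.2]
width: 0.0003
grip_force: 0.0
```

```bash
python3 st.py; python3 - <<'E'
from h import *
import tilt2
c,s=wrist(); np.save("w10.npy",c,allow_pickle=True)
u=tilt2.u; A=np.array([.532,-.1273,0])
for n in("w8","w10"):
    c=np.load(n+".npy",allow_pickle=True).item(); im=c["color"]
    P=[proj(c,A+(.075+t*.0005)*u+np.array([0,0,.088+t*.000866])) for t in(21,24,27)]; print(n,np.round(P,1).tolist())
    p=P[0].astype(int)
    for y in range(p[1]-21,p[1]+36,2): print(y,"".join("#" if a>85 else "." for a in im[y,p[0]-45:p[0]+45].max(1)))
E
```

```text
35.9 uvz 0.0789 -0.0004 0.1674 F uvz 0.44 0.73 -0.2 w 0.00027046469312903235
w8 [[258.7, 212.2], [258.7, 215.6], [258.7, 219.1]]
191 ########################..............################..............######################
193 .########################.............################..............######################
195 ........##################............################.............##################.....
197 ............###############............#################.........################.........
199 ............################......###########################.....##############..........
201 .............#############.....################################.....###########...........
203 ..............##########....######################################....########............
205 ................#######...#########################################....######.............
207 ..................####...###################.....####################...###...............
209 ....................#..################................###############....................
211 .................
[... 3891 characters left out ...]
...................................
238 ..........................................................................................
240 ..........................................................................................
242 ..........................................................................................
244 ..........................................................................................
246 ..........................................................................................
248 ..........................................................................................
250 ..........................................................................................
```

```bash
python3 - <<'E'
from h import *
from tilt2 import u,v
c=np.load("w10.npy",allow_pickle=True).item(); A=np.array([.532,-.1273,0])
# predicted rim rows/cols of the ring (rho 17.5mm) for a home module (t=21, 30 deg): uphill, downhill, sides
C=A+.0855*u+np.array([0,0,.1062]); x=u*.866+np.array([0,0,-.5])
for n,d in(("up",-x),("down",x),("side",v),("side",-v)): print(n,proj(c,C+.0175*d).round(1))
c=vision.camera("top"); 
# turret angle check from knob bar in the wrist picture
c=np.load("w10.npy",allow_pickle=True).item(); print("bar ends px",proj(c,A+.029*u+[0,0,.158]),proj(c,A-.029*u+[0,0,.158]))
m=cv2.inRange(c["color"].max(2),0,60); e=proj(c,A+[0,0,.158]).astype(int)
for y in range(max(e[1]-30,0),e[1]+35,5): print(y,"".join("#" if a<70 else "." for a in c["color"][y,e[0]-35:e[0]+35].max(1)))
E
```

```text
up [259.3 199.8]
down [259.1 230.1]
side [284.1 215.9]
side [234.2 215.7]
bar ends px [259.54187468 151.69448473] [260.06827478  26.60934756]
61 ...................#####.........#...##################...............
66 ...................#####........#...#.#################...............
71 ...................#####..........#.###################...............
76 ...................#####....#.#...####################................
81 ...................#####.....#####....################................
86 ...................#######...................#########................
91 ...................######......................#######................
96 ...................######......................#######................
101 ...................##########..............###########................
106 ...................###################################................
111 ...................###################################................
116 ...................##################################.................
121 ...................###################################................
```

Face centre and tilt agree with home to about 1 px. One gentle check press slightly downhill of centre will rule out a cocked seat.

>>> {"api": "drive_tool", "payload": {"series": [[[-1,0.4,0],0],[[-1.05,0.43,0],0],[[0,0,-1.5],0],[[0,0,-1.5],0],[[0,0,-1.5],0],[[0,0,-0.5],0],[[0.05,-0.02,-0.09],0],[[0.05,-0.02,-0.09],0],[[0.04,-0.02,-0.08],0],[[0,0,0],0]]}}

```text
time: 37.25
ee_pos: [0.4402, -0.0898, 0.1152]
eef_rot: [0.982, -0.189, 0.0, 0.0]
ft_force: [-0.8, -0.4, -0.5]
width: 0.0004
grip_force: 0.0
```

```bash
python3 st.py
```

```text
37.25 uvz 0.0992 -0.0004 0.1152 F uvz 0.55 0.67 -0.48 w 0.0004028754192486439
```

>>> {"api": "drive_tool", "payload": {"series": [[[0.05,-0.02,-0.09],0],[[0.05,-0.02,-0.09],0],[[0,0,0],0],[[0,0,0],0],[[0,0,0],0],[[0,0,0],0],[[0,0,0],0],[[0,0,0],0],[[0,0,0],0],[[0,0,0],0]]}}

```text
time: 38.5
ee_pos: [0.441, -0.0901, 0.1132]
eef_rot: [0.982, -0.189, 0.0, 0.0]
ft_force: [-0.1, 0.2, 1.8]
width: -0.0
grip_force: 0.5
```

```bash
python3 st.py
```

```text
38.5 uvz 0.0983 -0.0004 0.1132 F uvz 0.23 -0.18 1.82 w -2.8501495258857962e-05
```

>>> {"api": "drive_tool", "payload": {"series": [[[0.05,-0.02,-0.08],0],[[0,0,0],0],[[0,0,0],0],[[0,0,0],0],[[0,0,0],0],[[0,0,0],0],[[0,0,0],0],[[0,0,0],0],[[0,0,0],0],[[0,0,0],0]]}}

```text
time: 39.75
ee_pos: [0.4414, -0.0902, 0.1127]
eef_rot: [0.982, -0.189, -0.0, 0.0]
ft_force: [-3.6, 1.6, 7.8]
width: 0.0006
grip_force: 4.2
```

```bash
python3 st.py
```

```text
39.75 uvz 0.098 -0.0005 0.1127 F uvz 3.91 -0.14 7.81 w 0.0005522538326069389
```

>>> {"api": "drive_tool", "payload": {"series": [[[0.04,-0.02,-0.07],0],[[0,0,0],0],[[0,0,0],0],[[0,0,0],0],[[0,0,0],0],[[0,0,0],0],[[0,0,0],0],[[0,0,0],0],[[0,0,0],0],[[0,0,0],0]]}}

```text
time: 41.0
ee_pos: [0.4416, -0.0901, 0.1124]
eef_rot: [0.982, -0.189, -0.001, 0.0]
ft_force: [-7.4, 2.3, 14.4]
width: 0.0008
grip_force: 8.5
```

```bash
python3 st.py
```

```text
41.0 uvz 0.0978 -0.0006 0.1124 F uvz 7.75 0.65 14.41 w 0.0007820045432372281
```

Same height (≈20.9–21 mm) and stiff on this side too: flat and fully home. Retreating and handing in.

>>> {"api": "drive_tool", "payload": {"series": [[[-0.1,0.04,0.2],0],[[-0.25,0.1,0.5],0],[[0,0,1.5],0],[[0,0,3],0],[[0,0,4],0],[[0,0,4],0],[[0,0,2],0],[[0,0,0],0],[[0,0,0],0],[[0,0,0],0]]}}

```text
time: 42.25
ee_pos: [0.4379, -0.089, 0.2628]
eef_rot: [0.982, -0.189, -0.001, -0.0]
ft_force: [0.4, 0.7, 0.4]
width: 0.0002
grip_force: 0.0
```

```bash
python3 st.py; python3 -c "
from h import *
print(r.close_job())"
```

```text
42.25 uvz 0.1015 -0.0002 0.2628 F uvz -0.06 -0.79 0.42 w 0.00021157906225725346
the job is handed in; nothing more can be done
None
```

The job is handed in at 42 s: the empty nest sits at the loading point, and the lit-ring module is pressed onto the pocket floor, light ring out, and released; check presses of up to about 31 N confirmed it is home.

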